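Lock the neck cradle's drawbar with its spring-loop pin

TASK

Take the spring-loop pin from its wooden rack, push it gently down through the cross hole of the cradle's steel drawbar until its collar sits fully home on the bar, with the loop still open and reaching out past the bar's free end. Then swing the loop gently over the bar's end until it snaps fully shut around the bar, let go, and leave the jar, the screwdriver and the rosin block where they are.

Things in the scene. Friction and masses are not known exactly. Their poses are not given: they have to be found in the camera images.
- pin: Spring-loop hitch pin, upright in the rack at the start, 0.1 kg. z: its axis, up; origin: underside of its collar. Below: steel shank 10 mm diameter, 38 mm long, last 2 mm tapering to 8.8 mm. Above: collar 24 mm diameter to z 5, neck 15 mm diameter to z 15, red grip z 15 to 47 mm, 18 mm along x, 14 mm along y: pinch the 14 mm. The brass loop is hinged across it at z 8 and points along its +x.
- loop (a joint): Angle of the brass loop about the pin's y: 0 = open (points along pin +x, 0.35 rad above level), 1.85 = shut (hangs almost straight down). An over-centre spring holds it at either stop: pushing the crossbar down takes about 2 N at first, fading to none at 0.7 rad, beyond which it snaps shut by itself. U of 4 mm wire, legs 36 mm apart between centres; keep fingertips above z 17 of the pin to miss them.
- loop_end (a point): Middle of the loop's crossbar (wire centre), 58 mm from the hinge: push down here. With the pin seated and its +x turned along the bar to its free end, the legs pass 4 mm clear of either side of the bar and the crossbar ends below it.
- cradle: Fixed wooden cradle with a violin neck. Origin: on the table, at the front of its dark cheek block (75 mm wide, 125 high, lying on the -x side). x: level, along the drawbar to its free end; z up. The steel drawbar (24 mm wide, 20 mm thick, top level at z 100 mm) sticks out along +x with an upright cross hole, 12.2 mm along x by 14.2 mm along y, edge broken 0.5 mm, at y 0, 24 mm short of its end.
- rack: Fixed wooden block 75 x 75 x 50 mm high, origin under its centre; the pin hangs by its collar in a 14 mm hole in its middle.
- varnish: Amber varnish jar with a black lid, 52 mm diameter, 105 mm high, origin at the centre of its base. Leave alone.
- screwdriver: Screwdriver 170 mm long lying on the table. Leave alone.
- rosin: Brown rosin block 55 x 35 x 22 mm lying on the table, origin under its centre. Leave alone.
- bar_root (a point): Where the middle of the drawbar's top leaves the cheek (cradle x 0, y 0, z 100 mm). How far the bar is drawn out differs and is not reported: the hole's centre lies 52 to 84 mm from here along cradle +x; find it by feel or sight. The bar sits in a rubber bush: it gives 1 mm per 4 N downwards, at most 4 mm, and springs back. The pin must never press on it with more than 20 N.
Things that resemble listed ones, but are neither listed nor needed, are in the scene too. What is shaped like the pin but turquoise is not meant.

How it is judged:
On the way, in this order (a step that is already met when the one before it is completed fails the run):
1. the pin is fully home in the bar's cross hole (upright, collar within 2.5 mm of the bar's top) with its loop still open (z of pin in the frame of cradle between 0.097 and 0.1025 m and x of pin in the frame of cradle between 0.048 and 0.088 m and y of pin in the frame of cradle between -0.004 and 0.004 m and angle between pin's own z axis and vertical below 0.12 rad and value of joint loop below 0.4 rad), for 0.2 s.
2. the loop is shut over the bar's end (value of joint loop above 1.7 rad), for 0.2 s.
At the end, for the whole second after the job is handed in: The pin stands upright (within 0.12 rad) through the drawbar's cross hole, collar within 2.5 mm of the bar's top, its loop shut (more than 1.7 rad) with the crossbar below the bar within 8 mm of its middle plane, everything at rest (z of pin in the frame of cradle between 0.097 and 0.1025 m and x of pin in the frame of cradle between 0.048 and 0.088 m and y of pin in the frame of cradle between -0.004 and 0.004 m and angle between pin's own z axis and vertical below 0.12 rad and value of joint loop above 1.7 rad and z of loop_end in the frame of cradle below 0.07 m and x of loop_end in the frame of pin above -0.01 m and y of loop_end in the frame of cradle between -0.008 and 0.008 m and linear speed of pin below 0.02 m/s); the robot touches nothing.
It fails at once if the pin or its loop is pressed on the drawbar with more than 20 N (contact force between pin and drawbar above 20 N).
It fails at once if the jar is moved by 20 mm or tipped (distance of varnish from where it was at the start of the episode above 0.02 m or angle between varnish's own z axis and vertical above 0.3 rad).
It fails at once if the screwdriver is moved by 20 mm (distance of screwdriver from where it was at the start of the episode above 0.02 m).
It fails at once if the rosin block is moved by 20 mm (distance of rosin from where it was at the start of the episode above 0.02 m).
It also fails if it takes over 72 s, if anything falls off the work surface, if the arm or the gripper's body presses on something with over 40 N, if the wrist force passes 120 N, or if a joint passes its speed limit or range.

ROBOT

A 6-joint arm with a two-finger parallel gripper is mounted at the origin on the work surface. World frame = base frame: x ahead of the robot, y to its left, z up, the work surface at z = 0. Lengths are in m, angles in rad, forces in N, time in s.
With the tool pointing down it reaches from about 0.3 to 0.775 m from the base axis. Payload 14.6 kg.
Tool frame: the origin (TCP) lies at the very end of the fingers, on their centre line; the grasp point (between the pads) lies 19 mm behind it; z points along the fingers, x is the direction in which the jaws open and shut, and the axes are right-handed (so a half turn about z gives the same grasp; the last joint's range is limited). The gripper opens to 94 mm and grips with 3 to 60 N. Pads are 16 mm wide; open, the fingers measure 119 mm over their backs; the gripper's body (75 mm by 177 mm) begins 78 mm behind the grasp point.
Start: joints at [1.196, 0.3, 1.521, -0, 1.321, -0.067], TCP at [0.167, 0.524, 0.205] pointing down, gripper open.
Joint ranges: [-3.03, 3.03], [-0.79, 2.21], [0.23, 2.52], [-1.04, 4.18], [0, 3.07], [-2.55, 2.55]. Speed limits (rad/s): [2.22, 2.22, 2.57, 3.14, 3.14, 3.14].

INTERFACE

Orientations are given as [roll, pitch, yaw] about the fixed x, y, z axes, in that order (R = Rz(yaw) Ry(pitch) Rx(roll)).
In Python, from station import ctrl gives the robot as it stands.
- The arm moves only by the shell command python3 -m inch 'ROWS' [FORCE]. ROWS is JSON, one flat list of numbers, 7 for each row, row after row: the shift along the tool's x, y, z in cm, then the turn, a rotation vector about the tool's x, y, z in rad, then the opening, from 0 (shut) to 1 (fully open). In form: [tx, ty, tz, wx, wy, wz, claw, tx, ty, tz, wx, wy, wz, claw, ...]. A call has 1 to 20 rows; each row shifts and turns the commanded pose from where the row before left it, along the tool's axes as they then stand; what a row does not reach is not made up. A row lasts 1/8 s, in which the tool goes at most 62.5 mm and 10.7 degrees, less where a joint would pass 70% of its speed; a pose out of reach is approached as far as the arm can. A call is refused whole if a number of a shift passes 6.25 or a number of a turn 0.188, either way. A call with a gripper value outside its range is refused whole. The fingers move at their own pace and stop on an object; FORCE is the grip in N (left out, the last holds). Time passes only in rows, so rows that do not move let the fingers close. It gives the time, the measured TCP pose, the force and the opening at its end, in the units of the state.
- ctrl.get_obs(): the state, without advancing time (a new reading comes with each control period).
- ctrl.camera(name): name is "scene" or "side" or "wrist"; returns (picture, depth): 420x560x3 uint8, red, green, blue; 420x560 float32, m along the optical axis (not along the pixel's ray), 0 where there is no reading.
- ctrl.camera_params(name): a dict with "vertical_fov" (degrees; the focal length in pixels is half the picture's height over the tangent of half this angle, whatever the lens; pixels are square), "cx", "cy" (the principal point, pixels), "camera_from_world" (4x4, takes a point from world to camera coordinates); the wrist camera has in their place "mount" (4x4, takes a point from camera to tool coordinates, whose origin is the TCP and whose axes are the tool frame's). Camera axes: x right, y down, z forward; pixel columns grow to the right and rows downward; lengths in m; the calibration is good to about 2 mm. A picture is of the moment at which its call begins: read the wrist's pose just before it. camera_params takes no time and is no camera call.
- ctrl.hand_in(): hands the job in, once; it reports no verdict.
Trained networks look in the newest picture that a camera, given by its name, has taken for a name from the list of things; names that differ only in an ending like _2 or _b are one class to them, and where a whole thing is asked for, a point or a joint stands for the part that bears it (a point fixed in the world has none). Each returns a list of dicts, best first, with "score" (0 to 1); they miss things now and then, are a little off and sometimes report something else, mostly with a low value. They report only what shows in the picture. A call takes as long as a camera call. They do not tell look-alikes from the thing itself.
- ctrl.spot_in(camera, label): "bbox" ([centre column, centre row, width, height] in pixels, round what is visible of it).
- ctrl.place_of(camera, label): "centre" ([column, row] in pixels: a listed point, or the origin of a listed thing).
The state is a dict: "time_s": time; "qpos": joint angles; "joint_vel": joint speeds; "tau": joint torques, N m; "ee_pos": TCP position; "eef_rot": TCP orientation; "force": force on the tool from outside, world axes, zero at the start; "moment": the same for the moment, N m; "grip_width": finger opening in m.
Only numpy, scipy, OpenCV 4.12 (cv2) and the standard library are available. Lean on these libraries where they do the work, as an engineer would, in place of code of your own. Each camera call takes 0.05 s, during which the arm holds its last target. There are 200 camera calls.

## Working session

There is one attempt and no reset: what is moved stays moved. The work goes in short steps, Python scripts to look and compute and a shell command to move; the robot and the scene stay as the last step left them, time stands still between calls to the robot, and variables do not carry over. Pictures are saved under pics/ and viewed, about 8 in all and at most 12, crops included, and the job is handed in when it is done.

```bash
ls; mkdir -p pics; cat > h.py <<'E'
import numpy as np, cv2
from scipy.spatial.transform import Rotation as R
from station import ctrl
def cam(name):
    o=ctrl.get_obs(); p=ctrl.camera_params(name); im,d=ctrl.camera(name)
    f=im.shape[0]/2/np.tan(np.radians(p["vertical_fov"])/2)
    if "mount" in p:
        T=np.eye(4); T[:3,:3]=R.from_euler('xyz',o["eef_rot"]).as_matrix(); T[:3,3]=o["ee_pos"]
        W=T@np.array(p["mount"])
    else: W=np.linalg.inv(np.array(p["camera_from_world"]))
    return im,d,f,p["cx"],p["cy"],W
def cloud(c):
    im,d,f,cx,cy,W=c
    v,u=np.mgrid[:d.shape[0],:d.shape[1]]
    P=np.stack([(u-cx)/f*d,(v-cy)/f*d,d,np.ones_like(d)],-1)@W.T
    P=P[...,:3]; P[d<=0]=np.nan
    return P
def ray(c,px,z):
    im,d,f,cx,cy,W=c
    r=W[:3,:3]@np.array([(px[0]-cx)/f,(px[1]-cy)/f,1]); o=W[:3,3]
    return o+r*(z-o[2])/r[2]
def save(n,im,s=1):
    cv2.imwrite(f'pics/{n}.png',cv2.resize(im[:,:,::-1],None,fx=s,fy=s,interpolation=cv2.INTER_CUBIC))
E
python3 - <<'E'
from h import *
ims=[]
for n in ["scene","side"]:
    c=cam(n); P=cloud(c); ims.append(c[0])
    print(n,c[5][:3,3].round(3))
    np.save(f'{n}.npy',P)
    for l,z in [("pin",.05),("rack",0),("cradle",0),("bar_root",.1),("loop_end",.08),("varnish",0),("screwdriver",.01),("rosin",0)]:
        for r in ctrl.place_of(n,l)[:3]:
            print(l,round(r["score"],2),np.round(r["centre"]),ray(c,r["centre"],z).round(3))
    save(n,c[0],1.4)
E
```

```text
pics
scene [ 1.31  -0.056  0.791]
pin 0.91 [141. 213.] [ 0.561 -0.396  0.05 ]
pin 0.88 [216. 220.] [ 0.571 -0.23   0.05 ]
pin 0.74 [245. 187.] [ 0.458 -0.182  0.05 ]
rack 0.69 [218. 240.] [ 0.583 -0.227  0.   ]
cradle 0.67 [381. 243.] [0.561 0.128 0.   ]
bar_root 0.95 [389. 212.] [0.567 0.127 0.1  ]
bar_root 0.55 [194. 208.] [ 0.589 -0.27   0.1  ]
loop_end 0.53 [192. 208.] [ 0.569 -0.279  0.08 ]
loop_end 0.45 [168. 219.] [ 0.604 -0.321  0.08 ]
loop_end 0.43 [295. 237.] [ 0.634 -0.06   0.08 ]
varnish 0.91 [286. 295.] [ 0.716 -0.072  0.   ]
screwdriver 0.66 [177. 297.] [ 0.745 -0.281  0.01 ]
rosin 0.57 [287. 188.] [ 0.396 -0.088  0.   ]
side [ 0.392 -0.676  0.772]
pin 0.97 [239. 286.] [ 0.437 -0.206  0.05 ]
pin 0.9 [310. 278.] [ 0.575 -0.218  0.05 ]
pin 0.73 [320. 381.] [ 0.534 -0.414  0.05 ]
rack 0.66 [310. 298.] [ 0.574 -0.232  0.   ]
loop_end 0.73 [177. 375.] [ 0.314 -0.366  0.08 ]
loop_end 0.68 [313. 301.] [ 0.557 -0.286  0.08 ]
loop_end 0.68 [231. 314.] [ 0.413 -0.279  0.08 ]
varnish 0.64 [351. 226.] [ 0.716 -0.073  0.   ]
rosin 0.78 [207. 254.] [ 0.389 -0.08   0.   ]
```

View pics/scene.png

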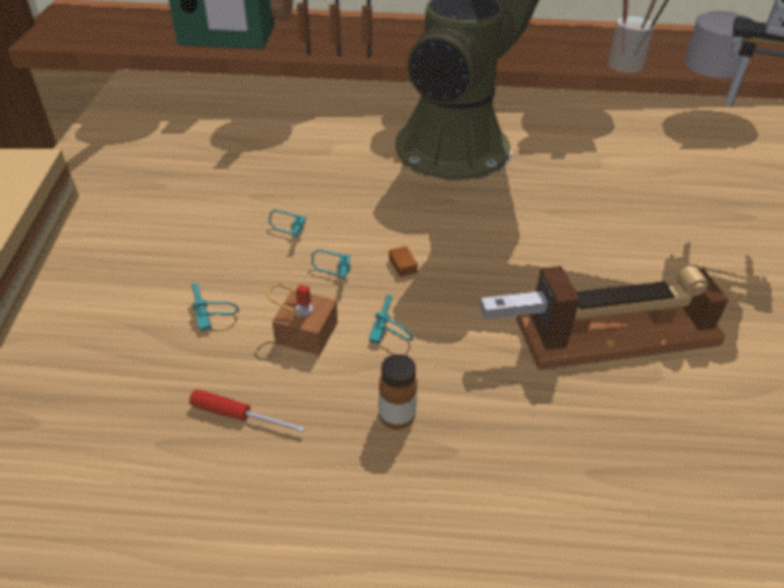

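View pics/side.png

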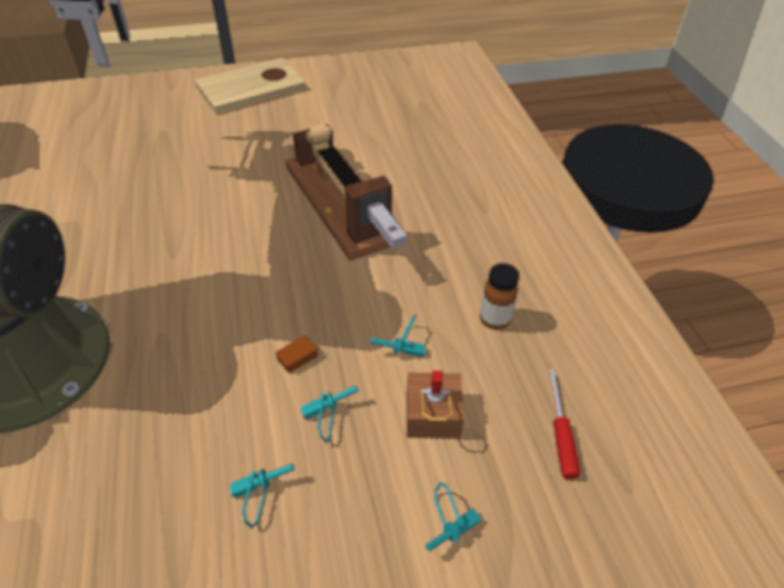

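The side view shows the real pin (red grip) in the rack at (310,275) with its loop toward −y. The bar sticks out toward −y, with its free end at about (287,170) and the dark cross hole at about (281,162).

```bash
python3 - <<'E'
from h import *
o=ctrl.get_obs(); print(o["ee_pos"],o["eef_rot"],o["force"],o["grip_width"])
print(np.array(ctrl.camera_params("wrist")["mount"]).round(3))
for n in ["scene","side"]:
    P=np.load(n+'.npy'); im=cv2.imread(f'pics/{n}.png'); im=cv2.resize(im,(560,420)).astype(int); b,g,r=im[...,0],im[...,1],im[...,2]
    x,y,z=P[...,0],P[...,1],P[...,2]
    m=(abs(x-.56)<.08)&(y>-.05)&(y<.135)&(z>.09)&(z<.108)&(abs(r-b)<45)
    Q=P[m]; med=np.median(Q,0); print(n,'bar',m.sum(),med.round(4),Q.min(0).round(3),Q.max(0).round(3))
    (c,s,a)=cv2.minAreaRect((Q[:,:2]*1000).astype(np.float32)); print(c,s,a)
    m=(abs(x-.57)<.05)&(abs(y+.225)<.06)&(z>.065)&(r>130)&(g<70)&(b<70)
    Q=P[m]; print('grip',m.sum(),Q.mean(0).round(4),Q.min(0).round(3),Q.max(0).round(3))
    m=(abs(x-.57)<.09)&(abs(y+.25)<.09)&(z>.056)&(z<.1)&(r-b>50)&(g>80)
    Q=P[m]; print('loop',m.sum(),Q.mean(0).round(4) if len(Q) else '', Q.min(0).round(3),Q.max(0).round(3))
    m=(abs(x-.57)<.06)&(abs(y+.225)<.06)&(abs(z-.05)<.004)
    print('rack',cv2.minAreaRect((P[m][:,:2]*1000).astype(np.float32)))
E
```

```text
[0.1666446  0.52415685 0.2054664 ] [ 3.14157904e+00 -4.58969275e-05  1.26298266e+00] [-0.30243926  0.11245927 -0.31375468] 0.09409261057711424
[[ 1.    -0.001 -0.     0.   ]
 [ 0.001  0.971  0.24  -0.07 ]
 [-0.    -0.24   0.971 -0.18 ]
 [ 0.     0.     0.     1.   ]]
scene bar 594 [0.5804 0.088  0.0985] [0.53  0.035 0.09 ] [0.603 0.135 0.108]
(573.4720458984375, 82.04773712158203) (67.14209747314453, 95.38668060302734) 13.604548454284668
grip 22 [ 0.577  -0.2263  0.0964] [ 0.57  -0.234  0.094] [ 0.583 -0.22   0.099]
loop 105 [ 0.5704 -0.2602  0.0738] [ 0.547 -0.284  0.06 ] [ 0.593 -0.218  0.098]
rack ((575.1954345703125, -228.02874755859375), (77.1148452758789, 78.19560241699219), 76.7320556640625)
side bar 498 [0.5734 0.0924 0.0997] [0.524 0.034 0.09 ] [0.599 0.135 0.108]
(562.0037841796875, 84.2960205078125) (71.317138671875, 103.04410552978516) 2.330799102783203
grip 52 [ 0.5709 -0.2296  0.0953] [ 0.564 -0.237  0.073] [ 0.578 -0.219  0.099]
loop 123 [ 0.5647 -0.2586  0.0758] [ 0.543 -0.285  0.061] [ 0.591 -0.218  0.099]
rack ((573.8131713867188, -227.74771118164062), (76.69039916992188, 73.65414428710938), 75.44829559326172)
```

```bash
python3 -m inch '[-2.7,4.5,-0.4,0,0,0,1, -2.7,4.5,-0.4,0,0,0,1, -2.7,4.5,-0.4,0,0,0,1, -2.7,4.5,-0.4,0,0,0,1, -2.7,4.5,-0.4,0,0,0,1, -2.7,4.5,-0.4,0,0,0,1, -2.7,4.5,-0.4,0,0,0,1, -2.7,4.5,-0.4,0,0,0,1, -2.7,4.5,-0.4,0,0,0,1, -2.7,4.5,-0.4,0,0,0,1, -2.7,4.5,-0.4,0,0,0,1, -2.7,4.5,-0.4,0,0,0,1, 0,0,0,0,0,0.16,1, 0,0,0,0,0,0.16,1, 0,0,0,0,0,0.16,1, 0,0,0,0,0,0.16,1, 0,0,0,0,0,0.16,1, 0,0,0,0,0,0.16,1, 0,0,0,0,0,0.16,1]'
python3 - <<'E'
from h import *
o=ctrl.get_obs(); print(o["time_s"],o["ee_pos"],o["eef_rot"],o["qpos"])
c=cam("wrist"); save("w1",c[0],1.4); np.save("w1.npy",cloud(c)); np.save("w1im.npy",c[0])
for l,z in [("bar_root",.1)]:
    for r in ctrl.place_of("wrist",l): print(l,r,ray(c,r["centre"],z))
E
```

```text
time_s: 3.28
ee_pos: [0.5831, 0.0518, 0.2534]
eef_rot: [3.142, -0.0, 0.138]
force: [-0.5, -0.6, -0.8]
grip_width: 0.0942
3.275 [0.58310513 0.05177252 0.25344728] [ 3.14156233e+00 -8.83399085e-06  1.37740624e-01] [ 2.60066510e-02  3.49338343e-01  1.34491568e+00 -2.93772720e-05
  1.44732647e+00 -1.11730355e-01]
bar_root {'centre': [275.6, 121.8], 'score': 0.71} [0.56787786 0.13223912 0.1       ]
```

View pics/w1.png

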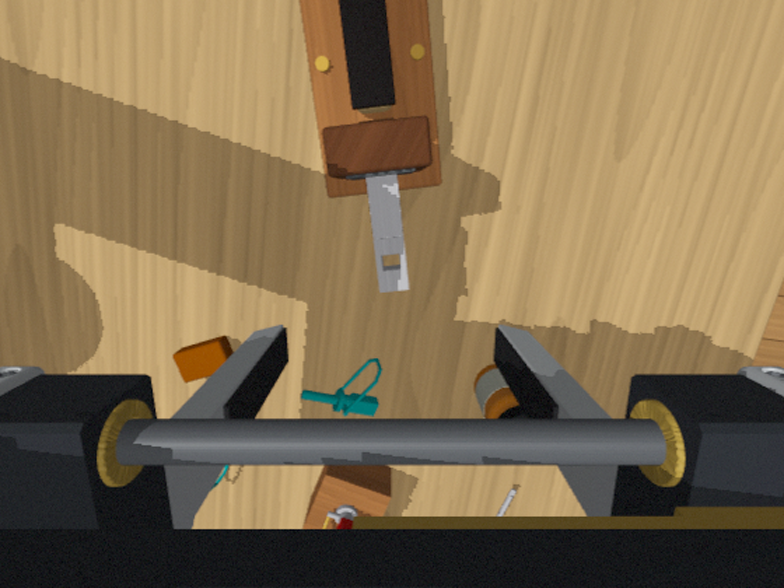

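Wrist view: bar root at about (273,126), hole centre at about (279,186) and free end at about (281,208) in raw pixels.

```bash
python3 - <<'E'
from h import *
P=np.load("w1.npy"); im=np.load("w1im.npy"); 
x,y,z=P[...,0],P[...,1],P[...,2]
m=(z>.094)&(z<.106)&(abs(x-.58)<.05)&(y>0)&(y<.131); m[:, :230]=0
cnt,lab,st,_=cv2.connectedComponentsWithStats(m.astype(np.uint8)); k=1+np.argmax(st[1:,4]); m=lab==k
Q=P[m]; print(m.sum(),np.median(Q[:,2]))
rect=cv2.minAreaRect((Q[:,:2]*1000).astype(np.float32)); print(rect, cv2.boxPoints(rect))
# hole: holes in mask
f=cv2.morphologyEx(m.astype(np.uint8),cv2.MORPH_CLOSE,np.ones((25,25)))
h=(f==1)&~m; n,lab,st,ce=cv2.connectedComponentsWithStats(h.astype(np.uint8)); 
c=cam("wrist")
for i in range(1,n):
    if st[i,4]>10: print(st[i],ce[i],ray(c,ce[i],.1))
for r in range(120,212,6):
    cols=np.where(m[r])[0]
    if len(cols): print(r,cols.min(),cols.max(),ray(c,(cols.min()-.5,r),.1)[:2].round(4),ray(c,(cols.max()+.5,r),.1)[:2].round(4))
save("w1c",c[0][110:220,230:330],6)
E
```

```text
1675 0.10050385059787192
((575.339111328125, 83.76679229736328), (24.024755477905273, 91.7917251586914), 14.271708488464355) [[552.3832   125.284904]
 [575.0117    36.32609 ]
 [598.29504   42.24868 ]
 [575.6665   131.20749 ]]
[272 181  14  11 119] [278.57142857 186.43697479] [0.58051127 0.06325534 0.1       ]
126 263 282 [0.5543 0.1259] [0.5755 0.1289]
132 262 283 [0.554  0.1196] [0.5775 0.1229]
138 262 284 [0.5548 0.1133] [0.5795 0.1168]
144 263 284 [0.5566 0.1072] [0.5804 0.1105]
150 264 285 [0.5585 0.1009] [0.5824 0.1043]
156 265 286 [0.5605 0.0946] [0.5844 0.098 ]
162 265 286 [0.5613 0.0882] [0.5854 0.0916]
168 266 287 [0.5633 0.0817] [0.5874 0.0852]
174 267 287 [0.5652 0.0753] [0.5884 0.0786]
180 267 288 [0.5661 0.0686] [0.5905 0.072 ]
186 268 289 [0.5681 0.062 ] [0.5926 0.0655]
192 269 289 [0.5701 0.0553] [0.5936 0.0587]
198 270 290 [0.5722 0.0486] [0.5958 0.052 ]
204 270 291 [0.5731 0.0417] [0.598  0.0452]
```

View pics/w1c.png

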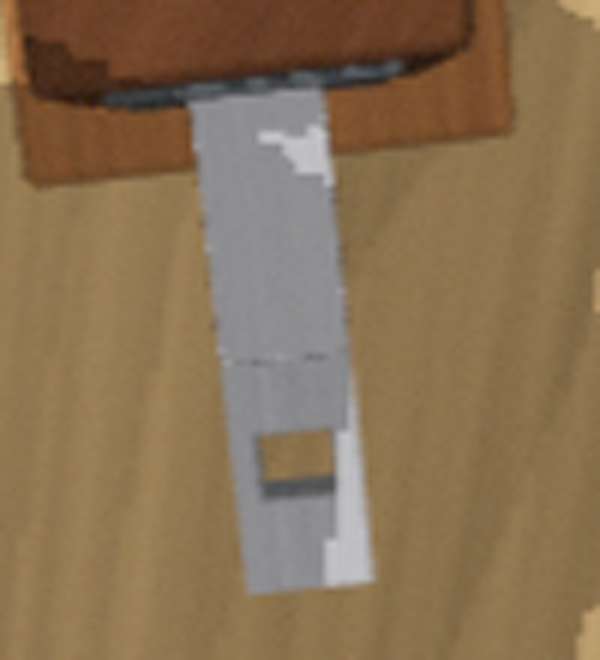

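Crop: the hole spans columns 273–286 and rows 182–193 (raw), which gives about (0.581, 0.0625). The bar yaw is about −75.7°. Next I'll look at the pin with the same camera.

```bash
python3 -m inch '[-0.95,5.5,0,0,0,0,1, -0.95,5.5,0,0,0,0,1, -0.95,5.5,0,0,0,0,1, -0.95,5.5,0,0,0,0,1, -0.95,5.5,0,0,0,0,1, 0,0,0,0,0,0.13,1, 0,0,0,0,0,0.13,1, 0,0,0,0,0,0.13,1,0,0,0,0,0,0,1]'
python3 - <<'E'
from h import *
o=ctrl.get_obs(); print(o["time_s"],o["ee_pos"],o["eef_rot"],o["force"])
c=cam("wrist"); P=cloud(c); im=c[0].astype(int); r,g,b=im[...,0],im[...,1],im[...,2]
x,y,z=P[...,0],P[...,1],P[...,2]
m=(abs(x-.57)<.05)&(abs(y+.225)<.05)&(z>.088)&(z<.105)&(r>g+60)
Q=P[m]; v,u=np.where(m); print('top',m.sum(),np.median(Q,0).round(4),Q.max(0),Q.min(0),ray(c,(u.mean(),v.mean()),.097).round(4), cv2.minAreaRect((Q[:,:2]*1000).astype(np.float32)))
m=(abs(x-.57)<.09)&(abs(y+.26)<.07)&(z>.058)&(z<.09)&(r-b>40)&(g>b+15)
Q=P[m]; print('loop',m.sum(),Q.mean(0).round(4),cv2.minAreaRect((Q[:,:2]*1000).astype(np.float32)))
m=(abs(x-.57)<.06)&(abs(y+.225)<.06)&(abs(z-.05)<.004)
print('rack',cv2.minAreaRect((P[m][:,:2]*1000).astype(np.float32)))
m=(abs(x-.57)<.025)&(abs(y+.225)<.025)&(abs(z-.055)<.0035)
Q=P[m];print('collar',m.sum(),cv2.minEnclosingCircle((Q[:,:2]*1000).astype(np.float32)))
print(ctrl.place_of("wrist","pin")[:2],ctrl.place_of("wrist","loop_end")[:3])
for q in ctrl.place_of("wrist","loop_end")[:3]: print(ray(c,q["centre"],.05+.008+.02).round(4))
save("w2c",c[0][100:300,180:380],3)
E
```

```text
time_s: 4.55
ee_pos: [0.5753, -0.2272, 0.2534]
eef_rot: [3.142, 0.0, -0.243]
force: [0.6, -0.4, 0.8]
grip_width: 0.0942
4.55 [ 0.57526635 -0.22721993  0.25339533] [ 3.14158821e+00  8.79526108e-05 -2.43099212e-01] [ 0.60522432 -0.41174803  0.79959353]
top 187 [ 0.5724 -0.225   0.0972] [ 0.58003624 -0.21584165  0.09922259] [ 0.56396471 -0.23438644  0.0892099 ] [ 0.5723 -0.2249  0.097 ] ((572.148681640625, -225.28997802734375), (16.896400451660156, 12.68093204498291), 76.02232360839844)
loop 354 [ 0.5648 -0.2575  0.0719] ((564.8088989257812, -253.27957153320312), (53.67955017089844, 39.3268928527832), 75.82723999023438)
rack ((571.5538330078125, -226.02285766601562), (75.54461669921875, 75.09358215332031), 75.73650360107422)
collar 170 ((569.4765014648438, -225.47897338867188), 31.817296981811523)
[{'centre': [286.3, 299.2], 'score': 0.9}, {'centre': [278.6, 187.3], 'score': 0.84}] [{'centre': [252.5, 56.5], 'score': 0.81}, {'centre': [275.3, 263.7], 'score': 0.67}, {'centre': [277.8, 231.9], 'score': 0.66}]
[ 0.5831 -0.074   0.078 ]
[ 0.5477 -0.3158  0.078 ]
[ 0.5612 -0.275   0.078 ]
```

View pics/w2c.png

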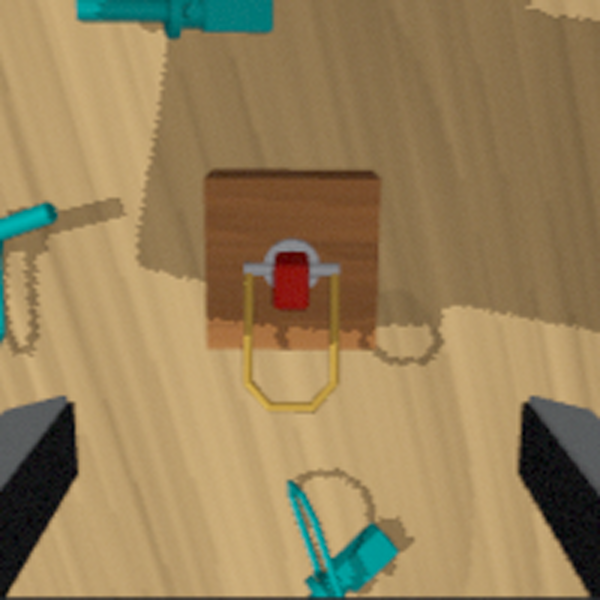

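```bash
python3 -m inch '[-0.34,-0.14,4,0,0,0,1, 0,0,4,0,0,0,1, 0,0,4,0,0,0,1, 0,0,3,0,0,0,1, 0,0,1.8,0,0,0,1, 0,0,1.5,0,0,0,1, 0,0,0,0,0,0,1, 0,0,0,0,0,0,0, 0,0,0,0,0,0,0, 0,0,0,0,0,0,0, 0,0,0,0,0,0,0, 0,0,0,0,0,0,0,0,0,0,0,0,0,0,0,0,0,0,0,0,0]' 20
```

```text
time_s: 6.5
ee_pos: [0.5723, -0.225, 0.0704]
eef_rot: [-3.142, 0.0, -0.247]
force: [-0.1, -0.1, 1.1]
grip_width: 0.027
```

```bash
python3 -m inch '[0,0,0,0,0,0,0, 0,0,0,0,0,0,0, 0,0,0,0,0,0,0, 0,0,0,0,0,0,0]'
```

```text
time_s: 7.0
ee_pos: [0.5723, -0.225, 0.0704]
eef_rot: [3.142, 0.0, -0.247]
force: [0.5, -0.4, -1.2]
grip_width: 0.0134
```

```bash
python3 -m inch '[0,0,-2,0,0,0,0, 0,0,-4,0,0,0,0, 0,0,-4,0,0,0,0, 0,0,-2,0,0,0,0, -1.03,-4.68,0,0,0,0,0, -1.03,-4.68,0,0,0,0,0, -1.03,-4.68,0,0,0,0,0, -1.03,-4.68,0,0,0,0,0, -1.03,-4.68,0,0,0,0,0, -1.03,-4.68,0,0,0,0,0, 0,0,0,0,0,-0.165,0, 0,0,0,0,0,-0.165,0, 0,0,0,0,0,-0.165,0, 0,0,0,0,0,0,0, 0,0,0,0,0,0,0]'
python3 - <<'E'
from h import *
c=cam("wrist"); P=cloud(c); cs=cam("side"); s=cs[0]
o=ctrl.get_obs(); print(o["ee_pos"],o["eef_rot"],o["force"],o["grip_width"])
a=cv2.resize(c[0][90:300,200:360],None,fx=2.8,fy=2.8); b=cv2.resize(s[90:230,220:340],None,fx=4.2,fy=4.2)
h=np.zeros((588,448+504,3),np.uint8); h[:,:448]=a; h[:,448:]=b
save("w3",h,.84)
E
```

```text
time_s: 8.88
ee_pos: [0.581, 0.0624, 0.1904]
eef_rot: [-3.142, 0.0, 0.244]
force: [-0.5, -0.1, -0.5]
grip_width: 0.0137
[0.58102725 0.06234446 0.19042427] [-3.14153609e+00  4.60225549e-05  2.45448031e-01] [-0.26797006 -0.2779127  -1.4221881 ] 0.01400150372515842
```

View pics/w3.png

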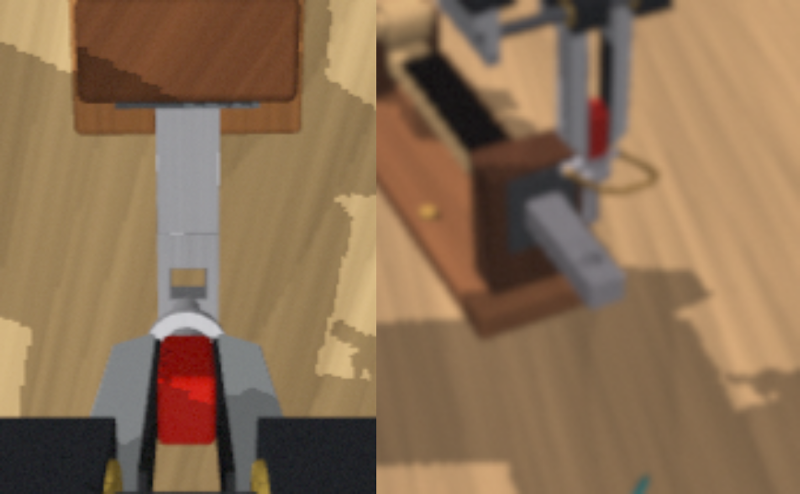

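The bar is centred under the grip (bar and grip both near composite column 187), and the hole spans raw rows 204–217. I'll re-measure the hole from here.

```bash
python3 - <<'E'
from h import *
c=cam("wrist"); P=cloud(c); x,y,z=P[...,0],P[...,1],P[...,2]
print(ray(c,(279.9,210.3),.1).round(4),ray(c,(279.9,203.9),.1).round(4),ray(c,(279.9,216.7),.1).round(4))
m=(z>.096)&(z<.104)&(abs(x-.575)<.05)&(y>.04)&(y<.131)
for r in range(146,222,4):
    k=np.where(m[r])[0]
    if len(k): print(r,k.min(),k.max(),len(k),ray(c,((k.min()+k.max())/2,r),.1)[:2].round(4))
g=c[0][200:232,279:282].mean((1,2)); print(dict(zip(range(200,232),g.astype(int))))
im=c[0].astype(int); red=(im[...,0]>im[...,1]+60)&(z>.15); Q=P[red]; print('red',red.sum(),np.median(Q,0))
t=red&(z>np.nanmax(Q[:,2])-.004); print(np.mean(P[t],0),P[t].min(0),P[t].max(0))
E
```

```text
[0.5814 0.0627 0.1   ] [0.5799 0.0687 0.1   ] [0.5829 0.0567 0.1   ]
146 266 292 27 [0.5663 0.1195]
150 266 292 27 [0.5672 0.1161]
154 266 292 27 [0.568  0.1127]
158 266 292 27 [0.5689 0.1093]
162 266 292 27 [0.5698 0.1059]
166 266 292 27 [0.5706 0.1024]
170 266 292 27 [0.5715 0.0989]
174 266 292 27 [0.5724 0.0954]
178 266 292 27 [0.5732 0.0919]
182 266 292 27 [0.5741 0.0883]
186 266 292 27 [0.575  0.0848]
190 267 292 26 [0.5764 0.0813]
194 267 292 26 [0.5773 0.0777]
198 267 292 26 [0.5782 0.074 ]
202 267 292 26 [0.5791 0.0703]
206 267 292 11 [0.58   0.0666]
210 267 292 11 [0.581  0.0629]
214 267 292 11 [0.5819 0.0592]
218 267 292 18 [0.5828 0.0554]
{200: np.int64(149), 201: np.int64(150), 202: np.int64(149), 203: np.int64(147), 204: np.int64(121), 205: np.int64(116), 206: np.int64(115), 207: np.int64(116), 208: np.int64(116), 209: np.int64(117), 210: np.int64(117), 211: np.int64(111), 212: np.int64(94), 213: np.int64(93), 214: np.int64(94), 215: np.int64(96), 216: np.int64(99), 217: np.int64(109), 218: np.int64(108), 219: np.int64(107), 220: np.int64(110), 221: np.int64(117), 222: np.int64(139), 223: np.int64(201), 224: np.int64(205), 225: np.int64(205), 226: np.int64(204), 227: np.int64(205), 228: np.int64(199), 229: np.int64(149), 230: np.int64(116), 231: np.int64(113)}
red 1087 [0.57986959 0.06659309 0.21686834]
[0.58057851 0.0623762  0.21728531] [0.57244155 0.052222   0.21510337] [0.58882611 0.07135654 0.21909976]
```

```bash
python3 -m inch '[0.04,0,1,0,0,0,0, 0,0,1,0,0,0,0, 0,0,0.8,0,0,0,0, 0,0,0.2,0,0,0,0, 0,0,0.2,0,0,0,0, 0,0,0.1,0,0,0,0, 0,0,0.1,0,0,0,0, 0,0,0.1,0,0,0,0, 0,0,0,0,0,0,0]'; python3 -c "
from station import ctrl
o=ctrl.get_obs();print(o['force'],o['moment'],o['ee_pos'])"
```

```text
time_s: 10.15
ee_pos: [0.5814, 0.0625, 0.1554]
eef_rot: [-3.142, -0.0, 0.248]
force: [-0.1, 0.4, -0.9]
grip_width: 0.014
[-0.13342846  0.36127375 -0.92101273] [-0.14088321  0.04756116  0.04811777] [0.58143793 0.06248711 0.15542737]
```

```bash
python3 -m inch '[0,0,0.1,0,0,0,0, 0,0,0.1,0,0,0,0, 0,0,0.2,0,0,0,0, 0,0,0.2,0,0,0,0, 0,0,0,0,0,0,0]'; python3 -m inch '[0,0,0.3,0,0,0,0, 0,0,0.3,0,0,0,0, 0,0,0.3,0,0,0,0, 0,0,0.3,0,0,0,0, 0,0,0.3,0,0,0,0, 0,0,0.3,0,0,0,0, 0,0,0.3,0,0,0,0, 0,0,0.3,0,0,0,0, 0,0,0.2,0,0,0,0, 0,0,0,0,0,0,0]'; python3 -c "
from station import ctrl
o=ctrl.get_obs();print(o['force'],o['moment'],o['ee_pos'])"
```

```text
time_s: 10.78
ee_pos: [0.5813, 0.0625, 0.1492]
eef_rot: [-3.142, 0.0, 0.248]
force: [0.6, 0.2, -1.2]
grip_width: 0.014
time_s: 12.02
ee_pos: [0.5814, 0.0625, 0.1233]
eef_rot: [-3.142, 0.0, 0.248]
force: [-0.6, 0.3, -1.9]
grip_width: 0.014
[-0.59740764  0.29259125 -1.87350291] [-0.02510968  0.03201845  0.00256788] [0.58137031 0.0624838  0.12329108]
```

```bash
python3 -m inch '[0,0,0.1,0,0,0,0, 0,0,0.1,0,0,0,0, 0,0,0.1,0,0,0,0, 0,0,0,0,0,0,0]';  python3 -m inch '[0,0,0.1,0,0,0,0, 0,0,0,0,0,0,0]'
```

```text
time_s: 12.52
ee_pos: [0.5814, 0.0625, 0.1204]
eef_rot: [3.142, 0.0, 0.248]
force: [0.7, -0.2, -1.5]
grip_width: 0.0138
time_s: 12.78
ee_pos: [0.5815, 0.0625, 0.1197]
eef_rot: [3.142, -0.0, 0.248]
force: [-1.2, -0.6, 2.7]
grip_width: 0.0141
```

```bash
python3 -m inch '[0,0,-0.05,0,0,0,0, 0,0,0,0,0,0,0.3, 0,0,0,0,0,0,0.3, 0,0,0,0,0,0,0.3, 0,0,0,0,0,0,0.5, 0,0,0,0,0,0,0.5, 0,0,-2,0,0,0,0.5, 0,0,-2,0,0,0,0.5, 0,0,-3,0,0,0,0.5, 0,0,-3,0,0,0,0.5, 0,0,-3,0,0,0,0.5, 0,0,0,0,0,0,0.5]'
python3 - <<'E'
from h import *
o=ctrl.get_obs(); print(o["ee_pos"],o["eef_rot"],o["force"],o["grip_width"])
c=cam("wrist"); P=cloud(c); x,y,z=P[...,0],P[...,1],P[...,2]; im=c[0].astype(int); r,g,b=im[...,0],im[...,1],im[...,2]
t=(r>g+60)&(z>.13)&(z<.16)&(abs(x-.58)<.03)&(abs(y-.06)<.03); print('top',t.sum(),P[t].mean(0),np.median(P[t],0))
m=(abs(x-.59)<.05)&(y<.06)&(y>-.02)&(z>.104)&(z<.14)&(r-b>40)&(g>b+15)
Q=P[m]; print('loop',m.sum(),Q.mean(0),Q.min(0),Q.max(0),cv2.minAreaRect((Q[:,:2]*1000).astype(np.float32)))
s=cam("side")[0]
a=cv2.resize(c[0][60:330,180:380],None,fx=2,fy=2); b=cv2.resize(s[110:220,240:330],None,fx=540/110,fy=540/110)
h=np.zeros((540,400+b.shape[1],3),np.uint8); h[:,:400]=a; h[:,400:]=b[:540]
save("w4",h,.93)
E
```

```text
time_s: 14.28
ee_pos: [0.5821, 0.0625, 0.252]
eef_rot: [3.141, -0.004, 0.248]
force: [0.1, -0.2, -0.6]
grip_width: 0.0473
[0.58210325 0.06249255 0.252014  ] [ 3.14078425 -0.00379807  0.24799108] [ 0.07583099 -0.15109841 -0.55434123] 0.0472626260239531
top 283 [0.58047881 0.06343824 0.14566649] [0.58047633 0.06373044 0.14697347]
loop 391 [0.58869913 0.02894609 0.12243436] [0.56260645 0.00543752 0.11036063] [0.61038255 0.05946923 0.13149728] ((587.6185913085938, 33.781044006347656), (38.53432083129883, 53.79077911376953), 13.706391334533691)
```

View pics/w4.png

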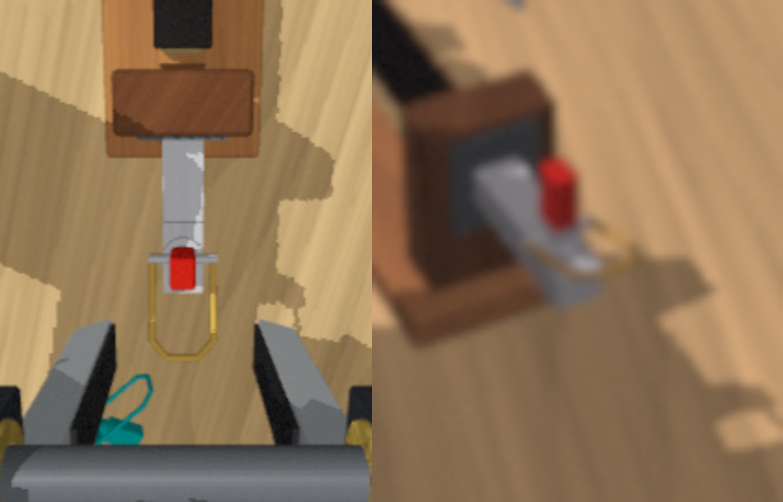

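The pin is seated upright (grip top at z 0.147, as it should be). The loop is open and aligned with the bar, with its crossbar at about (182,357) in the composite. Next I'll close the fingers and move over the crossbar.

```bash
python3 -m inch '[-0.13,2.8,0,0,0,0,0, 0,2.81,0,0,0,0,0, 0,0,0,0,0,0,0, 0,0,0,0,0,0,0, 0,0,0,0,0,0,0, 0,0,3,0,0,0,0, 0,0,3,0,0,0,0, 0,0,3,0,0,0,0, 0,0,1.9,0,0,0,0, 0,0,0,0,0,0,0]'; python3 -m inch '[0,0,0.3,0,0,0,0, 0,0,0.3,0,0,0,0, 0,0,0.3,0,0,0,0, 0,0,0.3,0,0,0,0, 0,0,0,0,0,0,0]'; python3 - <<'E'
from h import *
o=ctrl.get_obs(); print(o["ee_pos"],o["force"],o["grip_width"])
s=cam("side")[0]; w=cam("scene")[0]
h=np.hstack([cv2.resize(s[110:220,240:330],(450,550)),cv2.resize(w[160:250,320:400],(450,506)).copy()[:506] if 0 else cv2.resize(w[150:250,320:402],(450,550))])
save("s5",h,.88)
E
```

```text
time_s: 15.62
ee_pos: [0.5932, 0.0084, 0.1398]
eef_rot: [-3.141, 0.002, 0.249]
force: [-0.1, 0.0, 0.2]
grip_width: 0.0003
time_s: 16.25
ee_pos: [0.5939, 0.0077, 0.1288]
eef_rot: [-3.142, 0.0, 0.248]
force: [-0.6, 0.4, -0.0]
grip_width: 0.0005
[0.59386781 0.00774294 0.12877741] [-0.61803427  0.39881241 -0.02742787] 0.000524187029368295
```

View pics/s5.png

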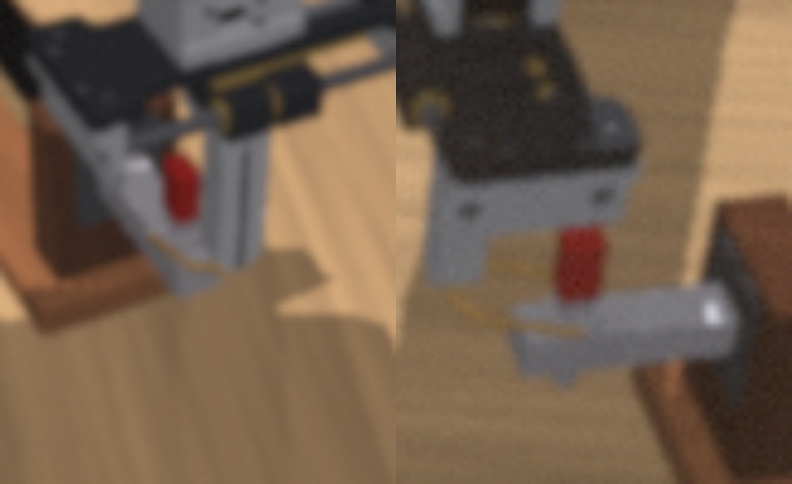

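The closed fingertips stand just above the crossbar, clear of the bar's end, and the loop is still open. Pushing down slowly.

```bash
python3 -m inch '[0,0,0.2,0,0,0,0, 0,0,0.2,0,0,0,0, 0,0,0.2,0,0,0,0, 0,0,0.2,0,0,0,0]'; python3 -m inch '[0,0,0.3,0,0,0,0, 0,0,0.3,0,0,0,0, 0,0,0.3,0,0,0,0, 0,0,0.3,0,0,0,0]';python3 -m inch '[0,0,0.3,0,0,0,0, 0,0,0.3,0,0,0,0, 0,0,0.3,0,0,0,0, 0,0,0.3,0,0,0,0]'; python3 -m inch '[0,0,0.3,0,0,0,0, 0,0,0.3,0,0,0,0, 0,0,0.3,0,0,0,0, 0,0,0.3,0,0,0,0, 0,0,0.3,0,0,0,0, 0,0,0,0,0,0,0]'
python3 - <<'E'
from h import *
s=cam("side")[0]; w=cam("scene")[0]
save("s6",np.hstack([cv2.resize(s[110:220,240:330],(450,550)),cv2.resize(w[150:250,320:402],(450,550))]),.88)
E
```

```text
time_s: 16.85
ee_pos: [0.5941, 0.0076, 0.1211]
eef_rot: [3.141, -0.0, 0.248]
force: [1.4, -1.0, 2.4]
grip_width: 0.0005
time_s: 17.35
ee_pos: [0.5939, 0.0078, 0.1086]
eef_rot: [-3.141, 0.0, 0.248]
force: [1.2, -0.8, 1.0]
grip_width: 0.0005
time_s: 17.85
ee_pos: [0.5939, 0.0079, 0.0967]
eef_rot: [-3.141, 0.0, 0.248]
force: [0.5, 0.7, 1.0]
grip_width: 0.0004
time_s: 18.6
ee_pos: [0.5938, 0.0077, 0.0817]
eef_rot: [-3.142, 0.0, 0.248]
force: [-0.2, 0.5, 0.2]
grip_width: 0.0006
```

View pics/s6.png

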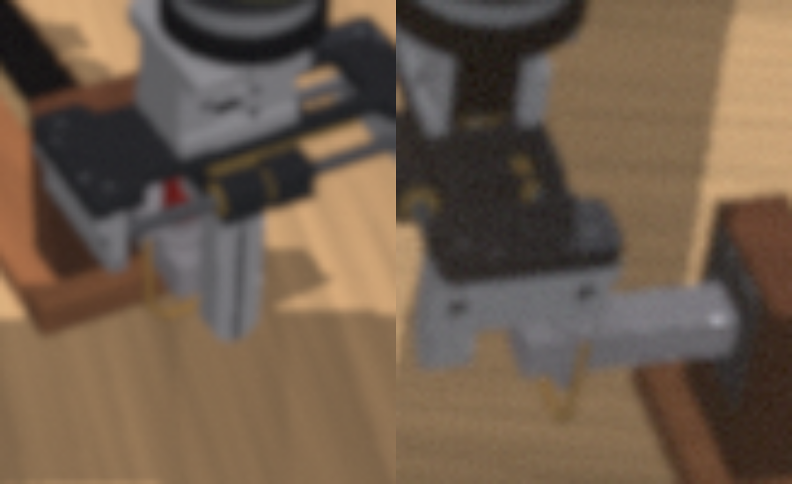

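The loop has snapped shut and hangs below the bar in both views. I'll retreat straight up and check.

```bash
python3 -m inch '[0,0,-2,0,0,0,0, 0,0,-4,0,0,0,0, 0,0,-5,0,0,0,0, 0,0,-5,0,0,0,0, 0,0,-3,0,0,0,0, 0,5,0,0,0,0,0, 0,5,0,0,0,0,0, 0,0,0,0,0,0,0, 0,0,0,0,0,0,0]'
python3 - <<'E'
from h import *
o=ctrl.get_obs(); print(o["ee_pos"],o["force"])
C={n:cam(n) for n in ["side","scene","wrist"]}
for n,cc in C.items():
    P=cloud(cc);x,y,z=P[...,0],P[...,1],P[...,2]; im=cc[0].astype(int); r,g,b=im[...,0],im[...,1],im[...,2]
    t=(r>g+60)&(z>.115)&(z<.16)&(abs(x-.58)<.03)&(abs(y-.06)<.03)
    if t.sum(): print(n,'grip',t.sum(),P[t].mean(0).round(4),P[t].min(0).round(3),P[t].max(0).round(3))
    m=(abs(x-.585)<.035)&(abs(y-.05)<.035)&(z>.03)&(z<.078)&(r-b>40)
    if m.sum(): print(n,'crossbar',m.sum(),P[m].mean(0).round(4),P[m].min(0).round(3),P[m].max(0).round(3))
s,w=C["side"][0],C["scene"][0]
save("s7",np.hstack([cv2.resize(s[110:220,240:330],(450,550)),cv2.resize(w[150:250,320:402],(450,550))]),.88)
E
```

```text
time_s: 19.82
ee_pos: [0.6184, -0.0888, 0.2719]
eef_rot: [-3.141, 0.0, 0.248]
force: [0.1, -0.2, -0.2]
grip_width: 0.0004
[ 0.61839197 -0.08884413  0.27191517] [ 0.08855093 -0.23360984 -0.16036094]
side grip 77 [0.5803 0.0553 0.1379] [0.575 0.05  0.119] [0.587 0.068 0.149]
side crossbar 31 [0.5799 0.0555 0.0564] [0.565 0.051 0.048] [0.598 0.061 0.077]
scene grip 84 [0.5876 0.0601 0.1385] [0.578 0.053 0.12 ] [0.593 0.066 0.148]
scene crossbar 34 [0.5919 0.0581 0.0591] [0.571 0.052 0.049] [0.605 0.064 0.077]
wrist grip 377 [0.5819 0.0596 0.1439] [0.574 0.052 0.12 ] [0.589 0.071 0.15 ]
wrist crossbar 46 [0.5806 0.0574 0.0656] [0.563 0.052 0.057] [0.601 0.063 0.078]
```

View pics/s7.png

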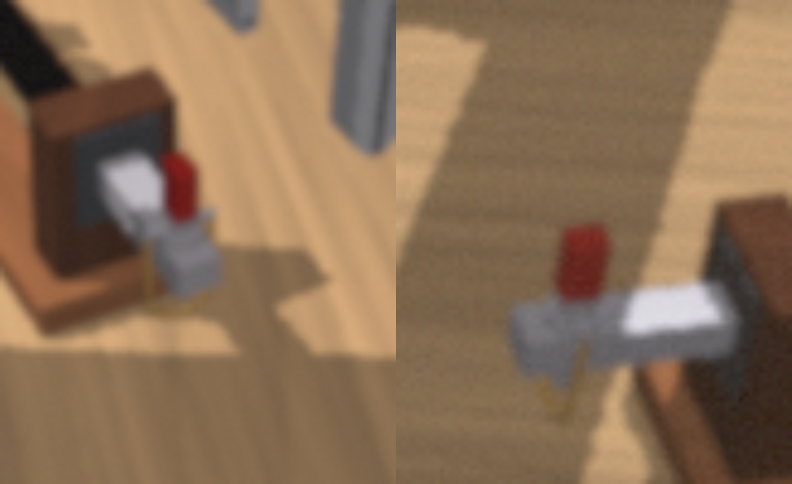

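```bash
python3 - <<'E'
from h import *
cc=cam("wrist");P=cloud(cc);x,y,z=P[...,0],P[...,1],P[...,2]; im=cc[0].astype(int); r,g=im[...,0],im[...,1]
t=(r>g+60)&(z>.143)&(z<.16)&(abs(x-.58)<.03)&(abs(y-.06)<.03); Q=P[t]
A=np.c_[Q[:,:2]-Q[:,:2].mean(0),np.ones(len(Q))]; print(len(Q),Q.mean(0),np.median(Q[:,2]),'slopes',np.linalg.lstsq(A,Q[:,2],rcond=None)[0])
m=(abs(z-.1)<.006)&(abs(x-.571)<.006)&(abs(y-.1)<.012); print('bar z',m.sum(),np.median(z[m]))
E
```

```text
302 [0.5815325  0.06113693 0.14707482] 0.14718871294686303 slopes [-0.04534596  0.06026571  0.14707482]
bar z 272 0.10034745906059445
```

The grip top is 46.8 mm above the bar, so the pin is seated. The tilt from that fit is noisy, so I'll measure it against a projected vertical.

```bash
python3 - <<'E'
from h import *
from scipy.optimize import least_squares
H=np.array([.5812,.0625])
obs=[]
for n in ["side","scene"]:
    for k in range(3):
        im,d,f,cx,cy,W=cam(n); P=cloud((im,d,f,cx,cy,W)); a=im.astype(int)
        t=(a[...,0]>a[...,1]*1.8)&(abs(P[...,0]-.58)<.035)&(abs(P[...,1]-.06)<.035)&(P[...,2]>.112)&(P[...,2]<.155)
        v,u=np.where(t); obs.append((n,u.mean(),v.mean(),v.min(),v.max(),f,cx,cy,np.linalg.inv(W),
           np.array([(np.average(u[v==r],weights=a[r,u[v==r],0]),r) for r in range(v.min()+2,v.max()-1)])))
def proj(o,p):
    q=o[8][:3,:3]@p+o[8][:3,3]; return o[5]*q[:2]/q[2]+[o[6],o[7]]
for i in (0,3):
    o=obs[i]; L=np.vstack([q[9] for q in obs[i:i+3]]); s=np.polyfit(L[:,1],L[:,0],1)[0]
    for tl in (-.1,-.05,0,.05,.1):
        dx=np.array([.2465,-.969,0])
        for nm,dd in (("along",dx),("across",np.array([.969,.2465,0]))):
            b=np.array([*H,.117]); e=np.array([*H,.145])+.028*tl*dd
            p,q=proj(o,b),proj(o,e); print(o[0],nm,tl,'pred',((q-p)[0]/(q-p)[1]).round(3),'obs',s.round(3))
E
```

```text
side along -0.1 pred 0.035 obs 0.016
side across -0.1 pred 0.096 obs 0.016
side along -0.05 pred 0.007 obs 0.016
side across -0.05 pred 0.035 obs 0.016
side along 0 pred -0.023 obs 0.016
side across 0 pred -0.023 obs 0.016
side along 0.05 pred -0.056 obs 0.016
side across 0.05 pred -0.08 obs 0.016
side along 0.1 pred -0.091 obs 0.016
side across 0.1 pred -0.134 obs 0.016
scene along -0.1 pred -0.298 obs -0.154
scene across -0.1 pred -0.119 obs -0.154
scene along -0.05 pred -0.235 obs -0.154
scene across -0.05 pred -0.143 obs -0.154
scene along 0 pred -0.17 obs -0.154
scene across 0 pred -0.17 obs -0.154
scene along 0.05 pred -0.105 obs -0.154
scene across 0.05 pred -0.2 obs -0.154
scene along 0.1 pred -0.039 obs -0.154
scene across 0.1 pred -0.233 obs -0.154
```

The pin is upright: about 0 rad along the bar, and about 0.03 rad across it, which is within noise. Handing in.

```bash
python3 -c "
from station import ctrl
print(ctrl.hand_in(), ctrl.get_obs()['time_s'])"
```

```text
the job is handed in; nothing more can be done
the job is handed in; nothing more can be done
```

The pin is seated in the bar's cross hole with its loop snapped shut around the bar, and the job is handed in at about 20 s of the 72 s allowed.

I took the pin from the rack and lowered it through the hole until the collar sat home, at about 4 N. I then let go and pushed the crossbar down with closed fingertips at about 2.5–3 N. The loop snapped shut, and I moved the arm well clear.

**Last checks:**
- **Seating:** the grip top is 46.8 mm above the bar's top (47 mm nominal), so the collar is home.
- **Loop:** the crossbar hangs below the bar at z of about 0.056–0.066 m, roughly 2 mm off its middle plane.
- **Tilt:** the checks disagreed somewhat. The side and scene views gave about 0 along the bar and about 0.03 rad across it. A noisy plane fit to the grip's top suggested up to about 0.075 rad. All are under the 0.12 rad limit.
- **Jar, screwdriver and rosin block:** I kept clear of them and felt no contact, but I did not measure their positions again at the end.

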